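# Lay the flow cell over and clamp it in the bench jig

### The arm

A 6-joint arm with a two-finger parallel gripper is mounted at the origin on a cart in front of the work surface, level with it; the furniture and walls round the work are solid. World frame = base frame: x ahead of the robot, y to its left, z up, the work surface at z = 0. Lengths are in m, angles in degrees, forces in N, time in s.
With the tool pointing down it reaches from about 0.275 to 0.825 m from the base axis. Payload 5.2 kg.
Tool frame: the origin (TCP) lies on the mounting face of the last link; the fingertips stand 186 mm ahead of it and the grasp point (between the pads) lies 167 mm ahead of it; z points along the fingers, y is the line along which they close (so a half turn about z gives the same grasp; the last joint's range is limited). The gripper opens to 93 mm and grips with 3 to 60 N. Pads are 15 mm wide; open, the fingers measure 128 mm over their backs; the gripper's body (75 mm by 188 mm) begins 65 mm behind the grasp point.
Start: joints at [51.692, 14.817, 87.949, -0, 77.235, -11.62], TCP at [0.247, 0.491, 0.405] pointing down, gripper open.
Joint ranges: [-179.93, 179.93], [-52.35, 119.4], [10.71, 147.94], [-69.91, 249.91], [12.55, 155.21], [-178.61, 178.61]. Speed limits (degrees/s): [147.25, 147.25, 180, 180, 180, 180].

### API

Orientations are given as a 3x3 rotation matrix whose columns are the frame's x, y, z axes.
In Python, from plant import manip, cams gives the robot as it stands. The module is installed in compiled form; this text tells all that it offers.
- The arm moves only by the tool carry_out, never from a script. Its argument "increments" is one flat list of numbers, 5 for each row, row after row: the closure, from -1 (fully open) to 1 (shut), then the shift along the tool's x, y, z as a fraction of full scale, then the turn about the tool's z as a fraction of full scale. A call has 1 to 5 rows; each row shifts and turns the commanded pose from where the row before left it, along the tool's axes as they then stand; what a row does not reach is not made up. Full scale, the value 1, is 1 m for a shift and pi/2 rad for a turn. A row lasts 1/8 s, in which the tool goes at most 62.5 mm and 10.7 degrees, less where a joint would pass 70% of its speed; a pose out of reach is approached as far as the arm can. A call with a number of a shift or a turn outside -1 to 1 is refused whole. A call with a gripper value outside its range is refused whole. The fingers move at their own pace and stop on an object; the grip force is fixed at half the most. Time passes only in rows, so rows that do not move let the fingers close. It gives the time, the measured TCP pose, the force, the opening and the grip force at its end, in the units of the state.
- manip.get_obs(): the state, without advancing time (a new reading comes with each control period).
- cams.snapshot(name): name is "scene" or "top" or "wrist"; returns the picture (480x640x3 uint8, red, green, blue); there is no depth.
- cams.camera_info(name): a dict with "K" (3x3 intrinsics, pixels), "R" (3x3) and "t" (3): a world point X has camera coordinates R X + t; the wrist camera has in their place "tool_from_camera" (4x4, takes a point from camera to tool coordinates, whose origin is the TCP and whose axes are the flange's). Camera axes: x right, y down, z forward; pixel columns grow to the right and rows downward; lengths in m; the calibration is good to about 2 mm. A picture is of the moment at which its call begins: read the wrist's pose just before it. camera_info takes no time and is no camera call.
- manip.job_done(): hands the job in; it is judged then, once.
The state is a dict: "t": time; "joints": joint angles; "qvel": joint speeds; "joint_efforts": joint torques, N m; "tool_pos": TCP position; "eef_rot": TCP orientation; "force": force on the tool from outside, world axes, zero at the start; "wrist_torque": the same for the moment, N m; "opening": finger opening in m; "gripper_force": force on a finger pad.
Only numpy, scipy, OpenCV 4.12 (cv2) and the standard library are available. Lean on these libraries where they do the work, as an engineer would, in place of code of your own. Each camera call takes 0.05 s, during which the arm holds its last target. There are 200 camera calls.

### The job

Take the flow cell out of its white stand and lay it flat on the bare worktop, sight glass up, and let go of it there. Then pick it up again and set it down in the nest of the jig, sight glass up and at the end away from the toggle clamp. Push the clamp handle down over centre, right to its stop, so that it stays locked and its pad holds the cell; leave the other things on the bench where they are.

Things in the scene. Friction and masses are not known exactly. Their poses are not given: they have to be found in the camera images.
- flow_cell: aluminium block 120 x 62 x 26 mm, 0.35 kg, a raised round steel sight glass (36 mm across, 10 high) on one broad face near one end. Origin: centre of the opposite broad face. x: along the 120 mm, to the glass end; y: along the 62 mm width; z: out of the glass face. Starts on a long edge in the stand, z level, facing roughly away from the robot, x to about world +y
- sight_glass (a point): centre of the top of the sight glass: at x 30, y 0, z 36 mm in the flow cell's frame; same axes
- stand: white stand 74 x 134 mm, fixed, floor 8 mm thick, with two pairs of small posts (tops 24 mm above the worktop; pairs 104 mm apart along y) between which the block stands on its long edge with 2 mm of play a side. Origin: centre of its underside; y along the block's length, x out of its glass face
- jig: grey plate 100 (x) x 290 mm (y), 12 thick, fixed. Origin: on the worktop under the nest's centre, 80 mm from its +y end. Steel toggle clamp towards -y: bracket 86 mm high at y -78 to -166, 70 mm wide at its foot. Open, its arm rises steeply from y -92, its top 140 mm up, the pad sticking out as far as y -44 about 120 mm up; it swings down towards +y
- nest (a point): centre of the nest's floor, 12 mm above the worktop; axes as the jig. The cell lies here, length along y, glass end to +y. Steel stops 8 mm above the floor surround it with 3.5 mm of play: beside each long side at y -50 and +50 (14 mm long; the middle of the sides is free for fingers), and across each end. The closed pad (18 mm across) presses at y -20
- handle_hinge (a point): hinge axis of the clamp handle, at y -141 mm in the jig's frame, 77 mm above the worktop; the axis runs along the jig's x
- handle_grip (a point): point on the centreline of the handle's black round grip (18 mm thick; it reaches from 48 to 126 mm from the hinge), 105 mm from the hinge
- pad_face (a point): centre of the face of the clamp's round rubber pad (18 mm across); z points out of its back, up when shut
- clamp_handle (a joint): handle angle: 0 open (from the hinge it points to -y and 70 degrees up), grows as it is pushed down towards -y; dead centre 1.12, stop 1.27 (about level, locked). Stays where it is left (friction 0.3 N m). The pad meets the cell at about 0.85; it takes about 3 to 5 N at the grip all the way, and friction may hold it just short of the stop, so push until it is felt
- clamp_pad (a joint): how far the sprung pad is pushed in, m: 0 when it presses on nothing, about 0.003 to 0.004 when the clamp is locked on the cell
- tape: bystander: beige roll of tape lying flat, 52 mm across, 18 mm high, origin at its underside; leave it alone
- scoop_blue: bystander: blue scoop 94 mm long, origin at its underside; leave it alone
- jar_red: bystander: white jar with a red screw cap, 42 x 56 mm, origin at its underside; leave it alone
- beaker: bystander: small glass beaker 48 x 51 mm, origin at its underside; leave it alone
- pen: bystander: pen 122 mm long, lying, origin at its underside; leave it alone
- pot: bystander: cream pot with lid 36 x 33 mm, origin at its underside; leave it alone
- bottle_brown: bystander: brown glass bottle with cap 42 x 84 mm, origin at its underside; leave it alone
There are look-alikes about, which are no part of the job. What is shaped like the flow_cell but orange, purple or yellow is not meant.

How it is judged (in metres and radians):
On the way, in this order (a step that is already met when the one before it is completed fails the run):
1. the flow cell lies flat on the worktop, glass up, clear of the jig, and is let go (angle between flow_cell's own z axis and vertical below 0.06 rad and linear speed of flow_cell below 0.02 m/s and height (world z) of flow_cell below 0.004 m and horizontal distance between flow_cell and nest above 0.08 m and contact force between the fingers and flow_cell below 0.1 N), for 0.2 s.
2. the flow cell lies flat in the nest, glass up and away from the clamp, with the clamp still open (x of flow_cell in the frame of nest between -0.006 and 0.006 m and y of flow_cell in the frame of nest between -0.006 and 0.006 m and z of flow_cell in the frame of nest between -0.003 and 0.003 m and y of sight_glass in the frame of nest above 0.02 m and angle between flow_cell's own z axis and vertical below 0.06 rad and linear speed of flow_cell below 0.02 m/s and value of joint clamp_handle below 0.5 rad), for 0.2 s.
3. the handle is over centre and the pad presses the cell (x of flow_cell in the frame of nest between -0.006 and 0.006 m and y of flow_cell in the frame of nest between -0.006 and 0.006 m and z of flow_cell in the frame of nest between -0.003 and 0.003 m and y of sight_glass in the frame of nest above 0.02 m and angle between flow_cell's own z axis and vertical below 0.06 rad and value of joint clamp_handle above 1.2 rad and value of joint clamp_pad above 0.002 m), for 0.2 s.
At the end, for the whole second after the job is handed in: the flow cell lies flat (within 3 degrees and 3 mm of height) in the nest, within 6 mm of its centre each way, glass up and away from the clamp, at rest; the clamp handle is past dead centre (over 1.2 rad) and the pad is pushed in by over 2 mm (all of step 3 and linear speed of flow_cell below 0.02 m/s); the robot touches nothing.
It fails at once if a bystander is shoved more than 30 mm or knocked over (distance of any of tape, scoop_blue, jar_red, beaker, pen, pot, bottle_brown from where it was at the start of the episode above 0.03 m or angle between any of jar_red, beaker, pot, bottle_brown's own z axis and vertical above 0.7 rad).
It also fails if it takes over 66 s, if anything falls off the work surface, if the arm or the gripper's body presses on something with over 40 N, if the wrist force passes 120 N, or if a joint passes its speed limit or range.

## Working session

There is one attempt and no reset: what is moved stays moved. The work goes in short steps, Python scripts to look and compute and a tool call to move; the robot and the scene stay as the last step left them, time stands still between calls to the robot, and variables do not carry over. Pictures are saved under pics/ and viewed, at most 10 in all, crops included, and the job is handed in when it is done.

Besides the shell and the picture viewer there is one more tool, called as name(argument=value, ...), one argument or row to a line, values as JSON. carry_out: Moves the arm, as the interface text tells. Shift numbers are shares of 1 m and turn numbers shares of pi/2 rad, none past 1 either way. Its arguments: {"type":"object","properties":{"increments":{"type":"array"}},"required":["increments"]}

```bash
mkdir -p pics
python3 - <<'E'
from plant import manip,cams
import cv2
o=manip.get_obs();print(o['t'],o['tool_pos'],o['eef_rot'],o['opening'])
for n in('top','scene'):
    cv2.imwrite(f'pics/{n}0.png',cams.snapshot(n)[:,:,::-1]);c=cams.camera_info(n);print(n,c)
print(cams.camera_info('wrist'))
E
```

```text
0.0 [0.24687342 0.49123877 0.40390764] [[-8.93455327e-01  4.49150613e-01 -1.14285161e-03]
 [ 4.49151908e-01  8.93454257e-01 -1.43332373e-03]
 [ 3.77307400e-04 -1.79392470e-03 -9.99998320e-01]] 0.09306423763975358
top {'K': array([[563.53028853,   0.        , 321.53470235],
       [  0.        , 563.53028853, 239.56729962],
       [  0.        ,   0.        ,   1.        ]]), 'R': array([[ 0.16129169, -0.98684232,  0.0112791 ],
       [-0.77619923, -0.13390547, -0.61610395],
       [ 0.60950779,  0.09061762, -0.78758409]]), 't': array([0.03251433, 0.4892302 , 1.95232074])}
scene {'K': array([[479.02120039,   0.        , 320.67240391],
       [  0.        , 479.02120039, 239.38573678],
       [  0.        ,   0.        ,   1.        ]]), 'R': array([[ 0.56330601, -0.82622159, -0.00665068],
       [-0.58694144, -0.39447702, -0.70702731],
       [ 0.58153769,  0.40217629, -0.70715497]]), 't': array([-0.19501786,  0.45596105,  1.22158762])}
{'K': array([[348.87333945,   0.        , 323.23862321],
       [  0.        , 348.87333945, 242.57032754],
       [  0.        ,   0.        ,   1.        ]]), 'tool_from_camera': array([[ 8.73012819e-05, -9.61971174e-01, -2.73150971e-01,
         7.55490036e-02],
       [ 9.99999406e-01,  3.80830008e-04, -1.02158253e-03,
        -4.85880323e-04],
       [ 1.08675703e-03, -2.73150719e-01,  9.61970636e-01,
         2.05260593e-02],
       [ 0.00000000e+00,  0.00000000e+00,  0.00000000e+00,
         1.00000000e+00]])}
```

View pics/top0.png

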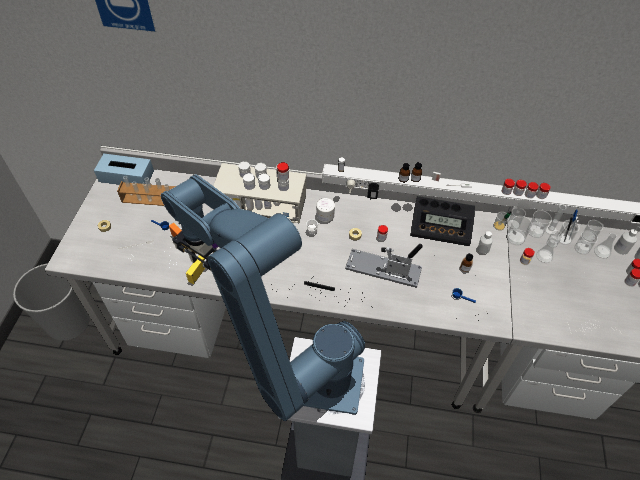

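View pics/scene0.png

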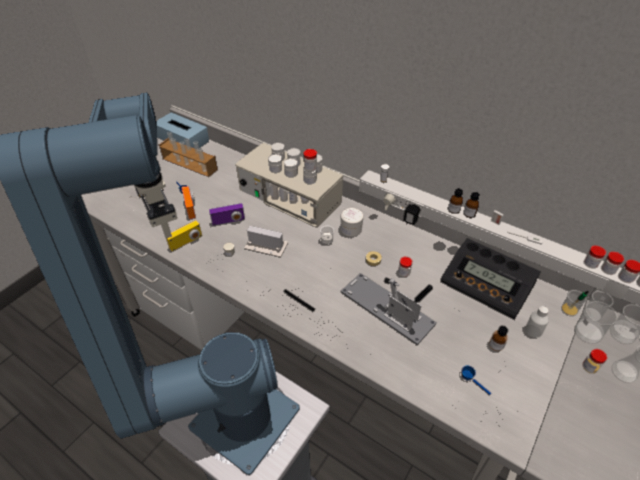

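```bash
cat > h.py <<'E'
import numpy as np
from plant import manip,cams
def ray(n,uv,z,o=None):
    c=cams.camera_info(n);d=np.linalg.inv(c['K'])@[*uv,1]
    if n=='wrist':
        T=c['tool_from_camera'];Rw=np.array(o['eef_rot'])
        C=Rw@T[:3,3]+o['tool_pos'];d=Rw@T[:3,:3]@d
    else: C=-c['R'].T@c['t'];d=c['R'].T@d
    return C+d*(z-C[2])/d[2]
def proj(n,X,o=None):
    c=cams.camera_info(n)
    if n=='wrist':
        T=np.linalg.inv(c['tool_from_camera']);Rw=np.array(o['eef_rot'])
        x=T[:3,:3]@(Rw.T@(np.array(X)-o['tool_pos']))+T[:3,3]
    else: x=c['R']@X+c['t']
    p=c['K']@x;return p[:2]/p[2]
E
python3 - <<'E'
from h import *
import cv2
for uv,z in [((248,247),.07),((283,249),.07),((266,240),.07),((245,250),.0),((279,255),0),((288,241),0),((342,291),.012),((360,277),.012),((434,322),.012),((418,339),.012),((229,249),.03),((326,236),.05),((299,300),0),((185,235),.05),((227,213),.05)]:
    print(uv,ray('scene',uv,z).round(3))
im=cv2.imread('pics/scene0.png');a=im[215:265,220:340];b=im[265:345,335:455]
cv2.imwrite('pics/c1.png',np.vstack([cv2.resize(a,None,fx=5,fy=5,interpolation=3),cv2.resize(b,None,fx=4,fy=4,interpolation=3).copy()[:,:600] if 0 else cv2.resize(b,(600,340))]))
E
```

```text
(248, 247) [0.424 0.338 0.07 ]
(283, 249) [0.48  0.238 0.07 ]
(266, 240) [0.481 0.309 0.07 ]
(245, 250) [0.454 0.388 0.   ]
(279, 255) [0.501 0.276 0.   ]
(288, 241) [0.571 0.291 0.   ]
(342, 291) [0.48  0.011 0.012]
(360, 277) [ 0.561 -0.006  0.012]
(434, 322) [ 0.533 -0.277  0.012]
(418, 339) [ 0.454 -0.264  0.012]
(229, 249) [0.408 0.413 0.03 ]
(326, 236) [0.624 0.167 0.05 ]
(299, 300) [0.384 0.107 0.   ]
(185, 235) [0.361 0.567 0.05 ]
(227, 213) [0.524 0.524 0.05 ]
```

View pics/c1.png

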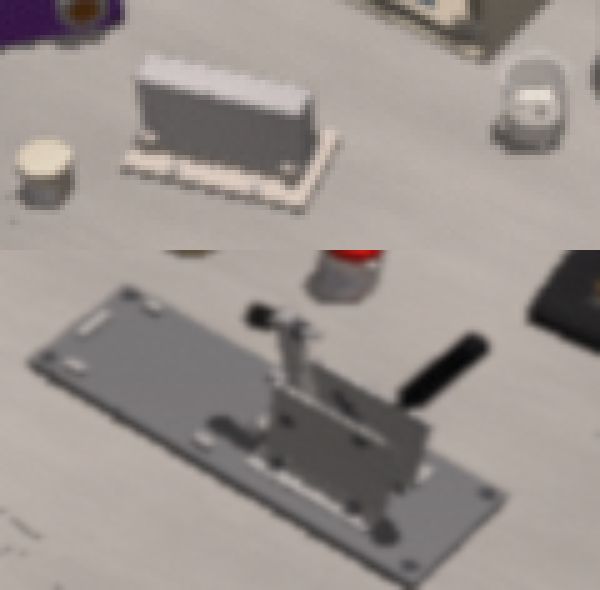

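carry_out(
  increments=[-1,-0.06,-0.0115,0,0,-1,-0.06,-0.0115,0,0,-1,-0.06,-0.0115,0,0,-1,-0.06,-0.0115,0,0,-1,-0.06,-0.0115,0,0],
)

```text
t: 0.72
tool_pos: [0.4905, 0.3039, 0.4044]
eef_rot: [[-0.893, 0.449, -0.001], [0.449, 0.893, -0.0], [0.001, -0.0, -1.0]]
force: [0.4, 1.4, -0.1]
opening: 0.093
gripper_force: 0.0
```

carry_out(
  increments=[-1,0,0,0,0.117,-1,0,0,0,0.117,-1,0,0,0,0.117,-1,0,0,0,0.117,-1,0,0,0,0.117],
)

```text
t: 1.35
tool_pos: [0.4891, 0.3052, 0.4042]
eef_rot: [[-0.179, 0.984, -0.001], [0.984, 0.179, -0.0], [-0.0, -0.001, -1.0]]
force: [-0.6, 0.1, 1.0]
opening: 0.093
gripper_force: 0.0
```

carry_out(
  increments=[-1,0,0,0,0.117,-1,0,0,0,0],
)

```text
t: 1.6
tool_pos: [0.4891, 0.3053, 0.4043]
eef_rot: [[-0.004, 1.0, -0.001], [1.0, 0.004, -0.0], [-0.0, -0.001, -1.0]]
force: [-1.1, 0.6, 0.0]
opening: 0.093
gripper_force: 0.0
```

Run:
```python
from h import *
import cv2,json
o=manip.get_obs();print(o['t'],o['tool_pos'],np.round(o['eef_rot'],3),o['force'])
json.dump({k:np.array(o[k]).tolist() for k in('tool_pos','eef_rot')},open('w1.json','w'))
cv2.imwrite('pics/w1.png',cams.snapshot('wrist')[:,:,::-1])
```

```text
1.6 [0.48914002 0.30526289 0.40429813] [[-0.004  1.    -0.001]
 [ 1.     0.004 -0.   ]
 [-0.    -0.001 -1.   ]] [-1.06086389  0.63931698  0.04557462]
```

View pics/w1.png

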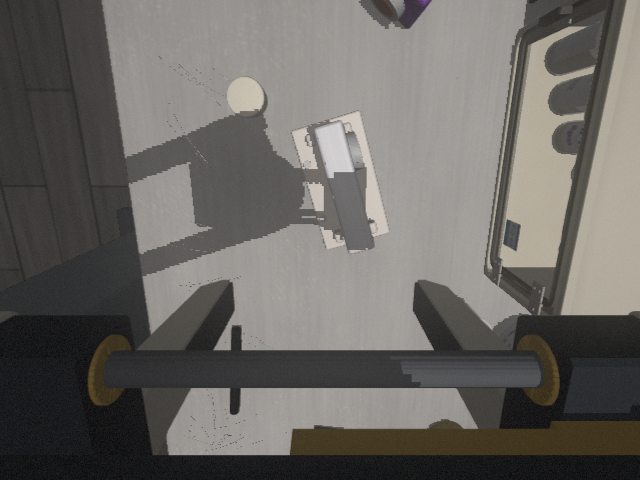

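The wrist view shows the stand with the cell upright, top face corners at about (314,125),(341,121),(374,248),(348,252), glass at (353,150) facing right (+x). The stand's corners are at (291,131),(359,111),(389,234),(328,249).

Run:
```python
from h import *
import json
o=json.load(open('w1.json'))
P=[ray('wrist',p,.07,o) for p in [(314,125),(341,121),(374,248),(348,252)]]
S=[ray('wrist',p,.008,o) for p in [(291,131),(359,111),(389,234),(328,249)]]
for Q in(P,S):
    print(np.round(Q,4).tolist(),np.mean(Q,0).round(4));a=(Q[0]+Q[1]-Q[2]-Q[3])/2;print(np.linalg.norm(a),np.degrees(np.arctan2(a[0],a[1])), np.linalg.norm(Q[1]-Q[0]))
print(ray('wrist',(236,370),.0,o),ray('wrist',(246,97),.033,o))
```

```text
[[0.4805, 0.3953, 0.07], [0.5035, 0.3986, 0.07], [0.5365, 0.2859, 0.07], [0.5122, 0.2819, 0.07]] [0.5082 0.3404 0.07  ]
0.11758887678304557 -15.966756869192091 0.02321510542823405
[[0.4553, 0.3923, 0.008], [0.5244, 0.4118, 0.008], [0.5619, 0.2836, 0.008], [0.4942, 0.2658, 0.008]] [0.509  0.3384 0.008 ]
0.13296847838767847 -16.70487143394157 0.07188027489916253
[0.37807929 0.10130852 0.        ] [0.4160824  0.42161002 0.033     ]
```

carry_out(
  increments=[-1,0,0,0,-0.09,-1,0,0,0,-0.089,-1,0.0197,0.0287,0.03,0,-1,0,0,0.05,0,-1,0,0,0,0],
)

```text
t: 2.28
tool_pos: [0.5099, 0.3318, 0.3205]
eef_rot: [[-0.283, 0.959, -0.009], [0.959, 0.283, -0.004], [-0.001, -0.01, -1.0]]
force: [-0.6, 0.2, 0.1]
opening: 0.0933
gripper_force: 0.0
```

Run:
```python
from h import *
import cv2,json
o=manip.get_obs();print(o['t'],o['tool_pos'],np.round(o['eef_rot'],3),o['force'])
json.dump({k:np.array(o[k]).tolist() for k in('tool_pos','eef_rot')},open('w2.json','w'))
cv2.imwrite('pics/w2.png',cams.snapshot('wrist')[:,:,::-1])
```

```text
2.275 [0.50985629 0.33176378 0.32054108] [[-0.283  0.959 -0.009]
 [ 0.959  0.283 -0.004]
 [-0.001 -0.01  -1.   ]] [-0.5980033   0.24178829  0.1482619 ]
```

View pics/w2.png

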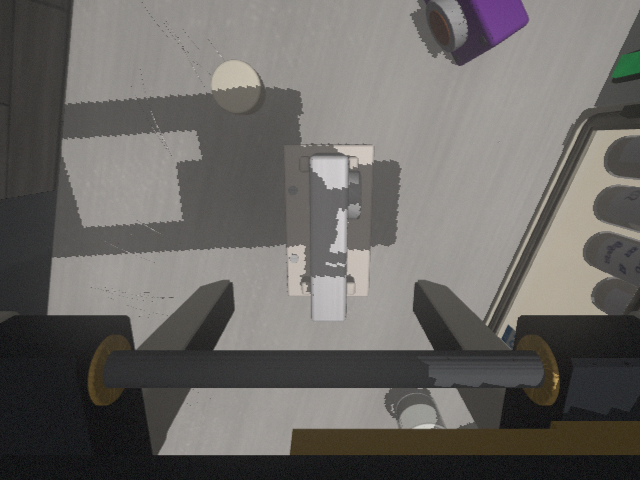

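Run:
```python
from h import *
import json
im=json.load(open('w1.json'))
# instrument right-front corner: scene bottom (298,220) ; top (301,190)?
for uv in [(296,218),(252,196)]:
    B=ray('scene',uv,0);print(B,[ (z,proj('scene',[B[0],B[1],z]).round(0).tolist()) for z in(.06,.1,.14)])
o=json.load(open('w2.json'))
for z in(.06,.1,.12,.14): print(z,[ (np.array(o['eef_rot']).T@(ray('wrist',p,z,o)-o['tool_pos'])).round(3).tolist() for p in((585,115),(490,320))])
import cv2
a=cv2.imread('pics/scene0.png')[140:260,225:345];cv2.imwrite('pics/c2.png',cv2.resize(a,(600,600),interpolation=3))
```

```text
[0.6826361  0.33876896 0.        ] [(0.06, [295.0, 206.0]), (0.1, [295.0, 197.0]), (0.14, [294.0, 188.0])]
[0.68922034 0.55403259 0.        ] [(0.06, [250.0, 184.0]), (0.1, [249.0, 175.0]), (0.14, [248.0, 166.0])]
0.06 [[0.093, 0.168, 0.259], [-0.054, 0.126, 0.259]]
0.1 [[0.09, 0.14, 0.219], [-0.032, 0.105, 0.22]]
0.12 [[0.088, 0.126, 0.199], [-0.022, 0.095, 0.2]]
0.14 [[0.087, 0.112, 0.179], [-0.011, 0.084, 0.18]]
```

View pics/c2.png

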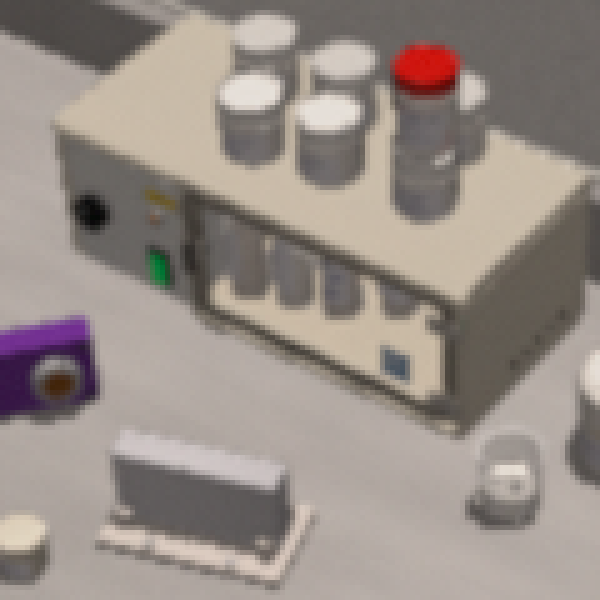

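carry_out(
  increments=[-1,0,0.002,0.05,0,-1,0,0,0.051,0,-1,0,0,0,0,1,0,0,0,0,1,0,0,0,0],
)

```text
t: 2.95
tool_pos: [0.5144, 0.3333, 0.2271]
eef_rot: [[-0.28, 0.96, 0.005], [0.96, 0.28, 0.002], [0.001, 0.006, -1.0]]
force: [0.2, -0.7, 0.5]
opening: 0.0775
gripper_force: 0.0
```

carry_out(
  increments=[1,0,0,0,0,1,0,0,0,0,1,0,0,-0.015,0],
)

```text
t: 3.32
tool_pos: [0.5127, 0.3326, 0.2384]
eef_rot: [[-0.28, 0.96, -0.002], [0.96, 0.28, -0.001], [-0.0, -0.003, -1.0]]
force: [-0.0, -0.0, 0.6]
opening: 0.0475
gripper_force: 0.0
```

carry_out(
  increments=[1,0,0,0.018,0,1,0,0,0,0,1,0,0,0,0,1,0,0,0,0,1,0,0,0,0],
)

```text
t: 3.95
tool_pos: [0.513, 0.3327, 0.2203]
eef_rot: [[-0.28, 0.96, -0.001], [0.96, 0.28, -0.0], [-0.0, -0.001, -1.0]]
force: [-0.7, -0.4, -4.4]
opening: 0.026
gripper_force: 30.0
```

carry_out(
  increments=[1,0,0,-0.03,0,1,0,0,-0.04,0,1,-0.05,-0.014,0,0,1,-0.05,-0.014,0,0.08,1,0,0,0,0.08],
)

```text
t: 4.58
tool_pos: [0.5143, 0.2258, 0.2909]
eef_rot: [[-0.024, 1.0, -0.0], [1.0, 0.024, -0.001], [-0.001, -0.001, -1.0]]
force: [2.0, -0.2, -4.1]
opening: 0.026
gripper_force: 30.0
```

carry_out(
  increments=[1,0,0,0,0.083,1,0,0,0,0],
)

```text
t: 4.82
tool_pos: [0.5143, 0.2287, 0.2908]
eef_rot: [[0.097, 0.995, 0.0], [0.995, -0.097, -0.0], [-0.0, 0.0, -1.0]]
force: [0.0, -1.1, -3.8]
opening: 0.0259
gripper_force: 30.0
```

carry_out(
  increments=[1,-0.052,0.005,0,0,1,-0.052,0.005,0.02,0,1,0,0,0.035,0,1,0,0,0.018,0,1,0,0,0.004,0],
)

```text
t: 5.45
tool_pos: [0.5135, 0.1244, 0.2126]
eef_rot: [[0.096, 0.995, -0.003], [0.995, -0.096, -0.0], [-0.0, -0.003, -1.0]]
force: [-0.4, 1.2, -3.4]
opening: 0.0257
gripper_force: 30.0
```

carry_out(
  increments=[1,0,0,0,0,1,0,0,0.001,0,1,0,0,0,0],
)

```text
t: 5.82
tool_pos: [0.5143, 0.1247, 0.2135]
eef_rot: [[0.097, 0.995, 0.001], [0.995, -0.097, -0.0], [0.0, 0.001, -1.0]]
force: [-0.8, -0.3, -4.8]
opening: 0.0258
gripper_force: 30.0
```

carry_out(
  increments=[1,0,0,0.0015,0,1,0,0,0,0,1,0,0,0,0],
)

```text
t: 6.2
tool_pos: [0.514, 0.1245, 0.2113]
eef_rot: [[0.098, 0.995, 0.0], [0.995, -0.098, 0.0], [0.0, 0.0, -1.0]]
force: [-0.5, -0.2, -4.4]
opening: 0.0256
gripper_force: 30.0
```

carry_out(
  increments=[1,0,0,0.001,0,1,0,0,0,0,1,0,0,0.001,0,1,0,0,0,0],
)

```text
t: 6.7
tool_pos: [0.5139, 0.1245, 0.2113]
eef_rot: [[0.098, 0.995, 0.001], [0.995, -0.098, -0.0], [-0.0, 0.001, -1.0]]
force: [-6.9, -1.3, 14.9]
opening: 0.0259
gripper_force: 30.0
```

carry_out(
  increments=[-1,0,0,-0.001,0,-1,0,0,0,0,-1,0,0,0,0,-1,0,0,-0.01,0,-1,0,0,-0.01,0],
)

```text
t: 7.32
tool_pos: [0.5141, 0.1245, 0.2309]
eef_rot: [[0.098, 0.995, -0.0], [0.995, -0.098, -0.0], [-0.0, -0.0, -1.0]]
force: [0.0, 0.4, 0.5]
opening: 0.0715
gripper_force: 0.0
```

carry_out(
  increments=[-1,0,0,-0.011,0,-1,0,0,0,0,-1,0,0,0,0],
)

```text
t: 7.7
tool_pos: [0.5139, 0.1245, 0.2414]
eef_rot: [[0.098, 0.995, 0.0], [0.995, -0.098, -0.0], [0.0, 0.0, -1.0]]
force: [0.2, 0.1, -0.2]
opening: 0.0927
gripper_force: 0.0
```

Run:
```python
from h import *
import cv2,json
o=manip.get_obs();print(o['t'],o['tool_pos'],np.round(o['eef_rot'],3),o['force'],o['opening'])
a=cams.snapshot('scene')[215:305,250:370,::-1];b=cams.snapshot('wrist')[::2,::2,::-1]
cv2.imwrite('pics/w3.png',np.hstack([cv2.resize(a,(480,360),interpolation=3),cv2.copyMakeBorder(b,0,120,0,0,0)]))
```

```text
7.7 [0.51394217 0.12448232 0.24135556] [[ 0.098  0.995  0.   ]
 [ 0.995 -0.098 -0.   ]
 [ 0.     0.    -1.   ]] [ 0.19465301  0.11297389 -0.22267176] 0.0926514462957576
```

View pics/w3.png

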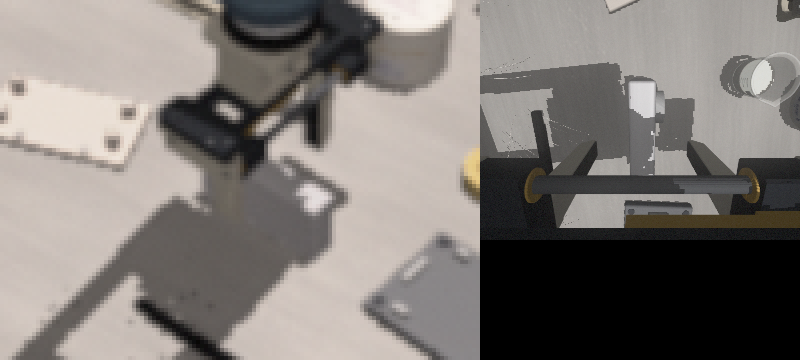

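carry_out(
  increments=[-1,0,-0.028,0,0,-1,0,-0.008,0,0,-1,0,-0.008,0,0,-1,0,-0.006,0,0,-1,0,-0.006,0,0],
)

```text
t: 8.43
tool_pos: [0.4581, 0.13, 0.2412]
eef_rot: [[0.098, 0.995, -0.0], [0.995, -0.098, 0.0], [-0.0, -0.0, -1.0]]
force: [1.0, 0.2, 0.4]
opening: 0.0929
gripper_force: 0.0
```

Run:
```python
from h import *
import cv2,json
o=manip.get_obs();print(o['t'],o['tool_pos'],o['force'],o['opening'])
a=cams.snapshot('scene')[215:305,250:370,::-1];b=cams.snapshot('wrist')[::2,::2,::-1]
cv2.imwrite('pics/w4.png',np.hstack([cv2.resize(a,(480,360),interpolation=3),cv2.copyMakeBorder(b,0,120,0,0,0)]))
```

```text
8.425 [0.45810219 0.12997705 0.24117867] [1.00784005 0.19955535 0.443308  ] 0.09293203170381527
```

View pics/w4.png

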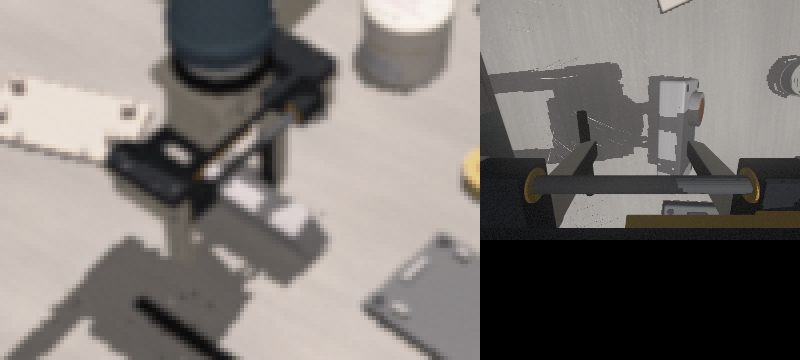

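carry_out(
  increments=[-1,0,-0.005,0,0,-1,0,-0.005,0,0,-1,0,-0.005,0,0,-1,0,-0.005,0,0,-1,0,0,0,0],
)

```text
t: 9.15
tool_pos: [0.438, 0.132, 0.2413]
eef_rot: [[0.098, 0.995, -0.0], [0.995, -0.098, -0.0], [-0.0, -0.0, -1.0]]
force: [-0.4, 0.6, -0.7]
opening: 0.0935
gripper_force: 0.0
```

Run:
```python
from h import *
import cv2,json
o=manip.get_obs();print(o['t'],o['tool_pos'],o['force'],o['opening'])
json.dump({k:np.array(o[k]).tolist() for k in('tool_pos','eef_rot')},open('w5.json','w'))
cv2.imwrite('pics/w5.png',cams.snapshot('wrist')[:,:,::-1])
```

```text
9.15 [0.43795132 0.13200892 0.24125269] [-0.38078031  0.62090861 -0.74698906] 0.0935127998150372
```

View pics/w5.png

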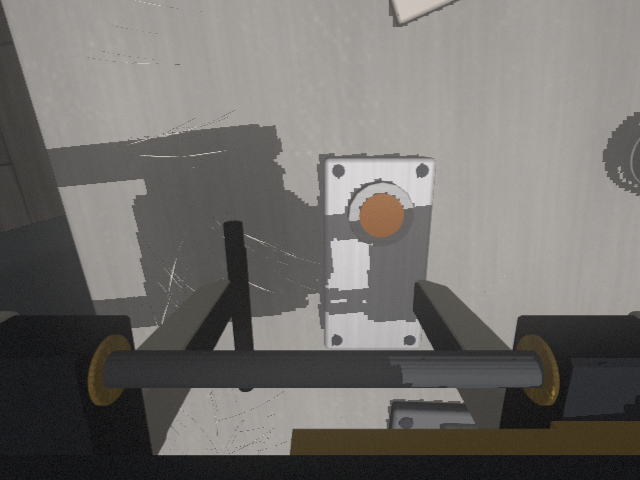

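The cell lies flat, glass up; its top corners are at (326,157),(435,158),(421,348),(322,348). Next I look at the jig.

carry_out(
  increments=[-1,0,0,-0.055,0,-1,-0.02,0.02,-0.05,0,-1,-0.04,0.02,-0.04,0,-1,-0.055,0.02,-0.01,0,-1,-0.055,0.02,0,0],
)

```text
t: 9.82
tool_pos: [0.502, -0.0467, 0.398]
eef_rot: [[0.097, 0.995, 0.004], [0.995, -0.097, -0.001], [-0.001, 0.004, -1.0]]
force: [0.6, -0.2, 0.2]
opening: 0.0933
gripper_force: 0.0
```

carry_out(
  increments=[-1,-0.055,0.006,0,0,-1,-0.02,0,0,0,-1,0,0,0,0,-1,0,0,0,0],
)

```text
t: 10.32
tool_pos: [0.4999, -0.1196, 0.3962]
eef_rot: [[0.098, 0.995, -0.0], [0.995, -0.098, 0.001], [0.001, -0.0, -1.0]]
force: [-0.3, 0.7, -0.7]
opening: 0.0929
gripper_force: 0.0
```

Run:
```python
from h import *
import cv2,json
o=json.load(open('w5.json'))
Q=[ray('wrist',p,.026,o) for p in [(326,157),(435,158),(421,348),(322,348)]]
print(np.round(Q,4).tolist(),np.mean(Q,0));print([np.linalg.norm(Q[i]-Q[i-1]).round(4) for i in range(4)]);a=(Q[0]+Q[1]-Q[2]-Q[3])/2;print(np.degrees(np.arctan2(a[0],a[1])),ray('wrist',(381,214),.036,o))
o=manip.get_obs();print(o['t'],o['tool_pos'],o['eef_rot'])
json.dump({k:np.array(o[k]).tolist() for k in('tool_pos','eef_rot')},open('w6.json','w'))
cv2.imwrite('pics/w6.png',cams.snapshot('wrist')[:,:,::-1])
```

```text
[[0.4461, 0.1996, 0.026], [0.5049, 0.1933, 0.026], [0.4948, 0.0764, 0.026], [0.4323, 0.0825, 0.026]] [0.4695333  0.13792449 0.026     ]
[np.float64(0.1179), np.float64(0.0592), np.float64(0.1173), np.float64(0.0629)]
5.8250532447762 [0.47264648 0.1673997  0.036     ]
10.325 [ 0.4999182  -0.11960848  0.39617253] [[ 9.79064396e-02  9.95195606e-01 -1.85934574e-04]
 [ 9.95195444e-01 -9.79063078e-02  6.19708807e-04]
 [ 5.98527314e-04 -2.45714723e-04 -9.99999791e-01]]
```

View pics/w6.png

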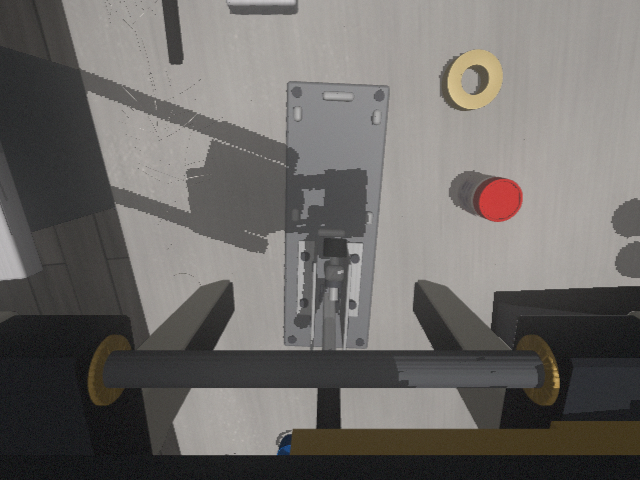

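The picture shows the jig with plate corners (289,82),(389,86),(368,348),(285,344), side stops at (298,115),(377,117),(297,214),(369,217), and the clamp open below.

Run:
```python
from h import *
import json
from scipy.optimize import least_squares
o=json.load(open('w6.json'))
w=lambda p,j,z:np.array([p[0]+j[0]*np.cos(p[2])-j[1]*np.sin(p[2]),p[1]+j[0]*np.sin(p[2])+j[1]*np.cos(p[2]),z])
s=.038
pts=[((289,82),(-.05,.08),.012),((389,86),(.05,.08),.012),((368,348),(.05,-.21),.012),((285,344),(-.05,-.21),.012),((298,115),(-s,.05),.02),((377,117),(s,.05),.02),((297,214),(-s,-.05),.02),((369,217),(s,-.05),.02),((338,97),(0,.067),.02)]
f=lambda p:np.concatenate([proj('wrist',w(p,j,z),o)-uv for uv,j,z in pts])
r=least_squares(f,[.5,-.08,-.1],loss='soft_l1');p=r.x;print(p,np.degrees(p[2]));print(r.fun.reshape(-1,2).round(1) if r.fun.size>9 else r.fun)
for n,j,z in(('hinge',(0,-.141),.077),('grip0',(0,-.177),.176),('gripend',(0,-.246),.072),('pad',(0,-.044),.12)):print(n,w(p,j,z),proj('wrist',w(p,j,z),o))
# cell fit
o=json.load(open('w5.json'))
cp=[((326,157),(-.031,.06),.026),((435,158),(.031,.06),.026),((421,348),(.031,-.06),.026),((322,348),(-.031,-.06),.026),((381,215),(0,.03),.036)]
g=lambda p:np.concatenate([proj('wrist',w(p,j,z),o)-uv for uv,j,z in cp])
c=least_squares(g,[.47,.138,-.1]).x;print('cell',c,np.degrees(c[2]),g(c).round(1))
```

```text
[ 0.51661959 -0.06990003 -0.13494738] -7.731915171279076
[[-2.5 -1.1]
 [ 1.7 -1. ]
 [ 0.7  1.9]
 [-0.5  3.1]
 [-0.1 -1.1]
 [-0.   0. ]
 [-0.7  2.3]
 [ 0.4  1.9]
 [ 0.3 -0.5]]
hinge [ 0.49764971 -0.20961812  0.077     ] [330.15774851 323.50998017]
grip0 [ 0.49280633 -0.24529082  0.176     ] [330.61389076 438.57572932]
gripend [ 0.4835232 -0.3136635  0.072    ] [325.82612322 411.02078048]
pad [ 0.51069991 -0.1135      0.12      ] [336.63750398 236.82531771]
cell [ 0.46951273  0.13740549 -0.10166056] -5.824720934207551 [-2.5 -1.   2.8 -1.6 -0.9  2.5  0.7  2.2 -0.1 -0.7]
```

carry_out(
  increments=[-1,0.053,-0.011,0,0.002,-1,0.053,-0.011,0,0,-1,0.053,-0.011,0,0,-1,0.053,-0.011,0.03,0,-1,0.053,-0.011,0.03,0],
)

```text
t: 11.0
tool_pos: [0.4709, 0.1519, 0.3363]
eef_rot: [[0.099, 0.995, 0.002], [0.995, -0.099, 0.0], [0.001, 0.002, -1.0]]
force: [1.2, 0.1, 0.1]
opening: 0.0931
gripper_force: 0.0
```

carry_out(
  increments=[-1,0,0,0.05,0,-1,0,0,0.03,0,-1,0,0,0,0],
)

```text
t: 11.38
tool_pos: [0.4703, 0.1502, 0.2545]
eef_rot: [[0.099, 0.995, -0.005], [0.995, -0.099, -0.0], [-0.001, -0.005, -1.0]]
force: [-0.2, 0.8, 0.5]
opening: 0.0932
gripper_force: 0.0
```

carry_out(
  increments=[-1,0,0,0.045,0,-1,0,0,0.017,0,-1,0,0,0,0,1,0,0,0,0,1,0,0,0,0],
)

```text
t: 12.0
tool_pos: [0.4726, 0.149, 0.1957]
eef_rot: [[0.101, 0.995, 0.003], [0.995, -0.101, 0.0], [0.001, 0.003, -1.0]]
force: [-0.3, -0.1, -0.4]
opening: 0.0775
gripper_force: 0.0
```

carry_out(
  increments=[1,0,0,0,0,1,0,0,0,0,1,0,0,0,0,1,0,0,0,0],
)

```text
t: 12.5
tool_pos: [0.4718, 0.1489, 0.1948]
eef_rot: [[0.101, 0.995, 0.0], [0.995, -0.101, 0.0], [0.0, 0.0, -1.0]]
force: [-1.3, 1.2, 6.9]
opening: 0.0613
gripper_force: 30.0
```

carry_out(
  increments=[1,0,0,-0.02,0,1,0,0,-0.05,0,1,-0.04,0.0134,-0.04,0,1,-0.05,0.0167,0,0,1,-0.05,0.0167,0,0],
)

```text
t: 13.12
tool_pos: [0.5042, 0.0037, 0.3044]
eef_rot: [[0.1, 0.995, 0.0], [0.995, -0.1, -0.0], [0.0, 0.0, -1.0]]
force: [0.5, -0.1, -4.5]
opening: 0.0619
gripper_force: 30.0
```

carry_out(
  increments=[1,-0.04,0.0134,0,0,1,-0.0207,0.0068,0,0,1,0,0,0,0.0215,1,0,0,0,0,1,0,0,0,0],
)

```text
t: 13.75
tool_pos: [0.518, -0.054, 0.3028]
eef_rot: [[0.135, 0.991, -0.001], [0.991, -0.135, 0.009], [0.009, -0.002, -1.0]]
force: [4.7, 15.7, -6.1]
opening: 0.0618
gripper_force: 29.8
```

The cell's end has met the open pad, so I'll back off and go in underneath it.

carry_out(
  increments=[1,0.03,0,0,0,1,0.03,0,0,0,1,0,0,0.03,0,1,0,0,0.03,0,1,0,0,0.018,0],
)

```text
t: 14.38
tool_pos: [0.5253, 0.0025, 0.2241]
eef_rot: [[0.134, 0.991, -0.004], [0.991, -0.134, 0.001], [0.0, -0.004, -1.0]]
force: [-0.4, 0.6, -4.3]
opening: 0.0619
gripper_force: 29.9
```

carry_out(
  increments=[1,0,0,0,0,1,0,0,0,0],
)

```text
t: 14.62
tool_pos: [0.5265, 0.002, 0.2266]
eef_rot: [[0.135, 0.991, 0.0], [0.991, -0.135, -0.0], [0.0, 0.0, -1.0]]
force: [-0.6, 0.1, -5.2]
opening: 0.0617
gripper_force: 29.9
```

Run:
```python
from h import *
import cv2,json
o=manip.get_obs();print(o['t'],o['tool_pos'],np.round(o['eef_rot'],4),o['force'],o['opening'])
json.dump({k:np.array(o[k]).tolist() for k in('tool_pos','eef_rot')},open('w7.json','w'))
im=cams.snapshot('wrist');cv2.imwrite('pics/w7.png',im[:,:,::-1])
# glass: orange disc
R,G,B=[im[...,i].astype(int) for i in range(3)]
m=((R-B>50)&(R-G>25)).astype(np.uint8);m[330:]=0
n,l,s,c=cv2.connectedComponentsWithStats(m);i=1+np.argmax(s[1:,4]);print(s[i],c[i])
Rw=np.array(o['eef_rot']);zb=o['tool_pos'][2]-.1948
P=ray('wrist',c[i],zb+.036,o);print('glass in tool',(Rw.T@(P-o['tool_pos'])).round(4))
# predicted corners for centre -0.012 along tool x
for a,b in((.06,-.031),(.06,.031),(-.06,-.031),(-.06,.031)):
    print(proj('wrist',Rw@[a-.012,b,.1948-.026]+o['tool_pos'],o).round(0))
g=cv2.cvtColor(im,cv2.COLOR_RGB2GRAY)
np.set_printoptions(linewidth=250)
for row in(110,120,130): print(row,g[row,220:440:5])
for col in(280,330,370): print(col,g[40:130:3,col])
```

```text
14.625 [0.52651264 0.00195055 0.22659877] [[ 1.347e-01  9.909e-01  3.000e-04]
 [ 9.909e-01 -1.347e-01 -0.000e+00]
 [ 0.000e+00  3.000e-04 -1.000e+00]] [-0.64043614  0.109935   -5.20108248] 0.06174352144736763
[ 297  243   57   54 2380] [324.68067227 269.18361345]
glass in tool [0.0242 0.0007 0.1588]
[251. 209.]
[395. 209.]
[264. 435.]
[382. 435.]
110 [173 173 177 176 179 178 177 178 180 177 176 177 177 176 179 178 181 177 177 175 179 177 180 175 179 176 177 178 177 174 174 174 176 172 173 175 174 174 177 177 180 178 178 173]
120 [169 175 177 179 178 180 179 179 179 179 179 176 179 177 178 180 180 177 177 178 176 179 175 175 176 176 178 175 179 178 174 175 174 172 173 172 177 173 176 179 179 180 176 176]
130 [173 170 174 175 177 177 182 179 180 179 177 176 179 175 178 180 176 175 177 178 177 179 178 177 177 174 174 178 175 175 177 173 175 172 175 175 176 175 172 174 176 178 179 176]
280 [174 173 173 175 176 175 175 176 175 174 174 178 176 176 177 177 177 178 177 180 180 181 180 179 178 178 179 180 179 181]
330 [178 177 174 176 177 179 175 176 175 174 176 178 173 176 176 175 176 177 174 176 176 176 178 177 178 175 178 179 176 176]
370 [178 176 176 178 178 176 179 178 179 176 178 177 176 176 178 175 177 178 176 178 176 175 177 177 177 176 173 176 177 179]
```

Run:
```python
from h import *
import cv2,json
np.set_printoptions(linewidth=250)
for f,zo in(('w5',0.),('w7',.0318)):
    o=json.load(open(f+'.json'));im=cv2.imread(f'pics/{f}.png')[:,:,::-1]
    R,G,B=[im[...,i].astype(int) for i in range(3)]
    m=((R-B>50)&(R-G>25)).astype(np.uint8);m[330:]=0
    n,l,s,c=cv2.connectedComponentsWithStats(m);i=1+np.argmax(s[1:,4])
    print(f,s[i],c[i]);P=ray('wrist',c[i],zo+.036,o);print(P, P-np.array(o['tool_pos']))
g=cv2.cvtColor(im,cv2.COLOR_RGB2GRAY)
for col in(265,285,300,350,370,385): print(col,list(zip(range(170,226,2),g[170:226:2,col].tolist())))
for row in(230,300): print(row,g[row,235:275:2],g[row,370:410:2])
```

```text
w5 [ 360  194   44   43 1499] [381.31621081 215.01067378]
[0.47281431 0.16683004 0.036     ] [ 0.03486299  0.03482112 -0.20525269]
w7 [ 297  243   57   54 2380] [324.68067227 269.18361345]
[0.53050027 0.0258542  0.0678    ] [ 0.00398763  0.02390365 -0.15879877]
265 [(170, 101), (172, 101), (174, 100), (176, 102), (178, 100), (180, 99), (182, 100), (184, 103), (186, 102), (188, 102), (190, 100), (192, 101), (194, 87), (196, 96), (198, 104), (200, 109), (202, 110), (204, 112), (206, 111), (208, 108), (210, 104), (212, 103), (214, 104), (216, 111), (218, 112), (220, 109), (222, 111), (224, 112)]
285 [(170, 103), (172, 103), (174, 104), (176, 101), (178, 102), (180, 102), (182, 102), (184, 100), (186, 97), (188, 101), (190, 99), (192, 90), (194, 88), (196, 97), (198, 109), (200, 110), (202, 115), (204, 116), (206, 113), (208, 113), (210, 117), (212, 115), (214, 114), (216, 117), (218, 114), (220, 114), (222, 114), (224, 114)]
300 [(170, 176), (172, 177), (174, 176), (176, 177), (178, 178), (180, 113), (182, 101), (184, 104), (186, 103), (188, 102), (190, 100), (192, 92), (194, 90), (196,
[... 830 characters left out ...]
(222, 225), (224, 225)]
385 [(170, 171), (172, 173), (174, 174), (176, 170), (178, 173), (180, 174), (182, 173), (184, 171), (186, 171), (188, 173), (190, 171), (192, 175), (194, 173), (196, 107), (198, 116), (200, 169), (202, 198), (204, 222), (206, 226), (208, 226), (210, 157), (212, 114), (214, 105), (216, 137), (218, 184), (220, 226), (222, 225), (224, 225)]
230 [ 95  94  96  94  94  94  94  95  97  96 100  90 101 109 112 112 109 111 112 110] [225 131 131 132 129 118 120 118 120 120 111 107  99 104 101 102 101  96 100 100]
300 [ 83  87  85  87  84  84  84  86  67  43  38  38  94 102 110 109 111 111 109 108] [113 114 112 114 115 111 113 111 105  90  48  45  50  82  89  86  88  88  87  90]
```

carry_out(
  increments=[1,-0.03,0,0,0,1,-0.025,0,0,0,1,-0.011,0,0,0,1,0,0,0,0,1,0,0,0,0],
)

```text
t: 15.3
tool_pos: [0.5175, -0.0629, 0.2265]
eef_rot: [[0.135, 0.991, 0.0], [0.991, -0.135, 0.0], [0.0, 0.0, -1.0]]
force: [0.2, -1.5, -4.7]
opening: 0.0618
gripper_force: 29.9
```

Run:
```python
from h import *
import cv2,json
o=manip.get_obs();print(o['t'],o['tool_pos'],np.round(o['eef_rot'],4),o['force'],o['opening'])
im=cams.snapshot('wrist');cv2.imwrite('pics/w8.png',im[:,:,::-1])
R,G,B=[im[...,i].astype(int) for i in range(3)]
m=((R-B>50)&(R-G>25)).astype(np.uint8);m[330:]=0
n,l,s,c=cv2.connectedComponentsWithStats(m);i=1+np.argmax(s[1:,4]);print(s[i],c[i])
# orange disc vs nest in image: expected pixel for glass at nest
p=np.array([.51662,-.0694,-.13495]);u=np.array([-np.sin(p[2]),np.cos(p[2])])
zb=o['tool_pos'][2]-.1948
G=ray('wrist',c[i],zb+.036,o)[:2];C=G-.03*u;d=C-p[:2];print('centre err jig x,y',d@[np.cos(p[2]),np.sin(p[2])],d@u)
```

```text
15.3 [ 0.51745373 -0.06294317  0.22645737] [[ 1.347e-01  9.909e-01  3.000e-04]
 [ 9.909e-01 -1.347e-01  3.000e-04]
 [ 4.000e-04  2.000e-04 -1.000e+00]] [ 0.20222511 -1.51619777 -4.71870688] 0.06182116461234413
[ 297  243   57   54 2389] [324.73461699 269.17706153]
centre err jig x,y 0.0007060744093671637 0.0007859244481187929
```

carry_out(
  increments=[1,-0.0005,-0.0005,0.008,0,1,0,0,0.007,0,1,0,0,0,0,1,0,0,0,0],
)

```text
t: 15.85
tool_pos: [0.5169, -0.0639, 0.2111]
eef_rot: [[0.135, 0.991, -0.0], [0.991, -0.135, 0.0], [0.0, -0.0, -1.0]]
force: [1.1, -0.1, -4.2]
opening: 0.0622
gripper_force: 29.9
```

carry_out(
  increments=[1,0,0,0.003,0,1,0,0,0,0,1,0,0,0.0015,0,1,0,0,0,0],
)

```text
t: 16.35
tool_pos: [0.5174, -0.0643, 0.2073]
eef_rot: [[0.135, 0.991, 0.002], [0.991, -0.135, -0.001], [-0.001, 0.002, -1.0]]
force: [1.4, -2.3, 0.1]
opening: 0.0619
gripper_force: 30.0
```

carry_out(
  increments=[1,0,0,0.001,0,1,0,0,0,0,-1,0,0,0,0,-1,0,0,0,0,-1,0,0,0,0],
)

```text
t: 16.98
tool_pos: [0.5166, -0.0637, 0.2054]
eef_rot: [[0.135, 0.991, -0.001], [0.991, -0.135, 0.0], [0.0, -0.001, -1.0]]
force: [-0.8, -0.9, -0.2]
opening: 0.0873
gripper_force: 0.0
```

carry_out(
  increments=[-1,0,0,0,0,-1,0,0,-0.003,0,-1,0,0,0,0],
)

```text
t: 17.35
tool_pos: [0.517, -0.064, 0.209]
eef_rot: [[0.135, 0.991, 0.001], [0.991, -0.135, -0.0], [-0.0, 0.001, -1.0]]
force: [0.2, 0.5, -0.0]
opening: 0.0931
gripper_force: 0.0
```

Run:
```python
from h import *
import cv2,json
o=manip.get_obs();print(o['t'],o['tool_pos'],o['force'],o['opening'])
im=cams.snapshot('wrist');cv2.imwrite('pics/w9.png',im[:,:,::-1])
R,G,B=[im[...,i].astype(int) for i in range(3)]
m=((R-B>50)&(R-G>25)).astype(np.uint8);m[330:]=0
n,l,s,c=cv2.connectedComponentsWithStats(m);i=1+np.argmax(s[1:,4]);print(s[i],c[i])
p=np.array([.51662,-.0694,-.13495]);u=np.array([-np.sin(p[2]),np.cos(p[2])])
G=ray('wrist',c[i],.048,o)[:2];C=G-.03*u;d=C-p[:2];print('centre err jig x,y',d@[np.cos(p[2]),np.sin(p[2])],d@u)
print('size ratio: expect glass px width at z.048 vs measured')
w=lambda j,z:np.array([p[0]+j[0]*np.cos(p[2])-j[1]*np.sin(p[2]),p[1]+j[0]*np.sin(p[2])+j[1]*np.cos(p[2]),z])
for j in((-.031,.06),(.031,.06)):print(proj('wrist',w(j,.038),o))
g=cv2.cvtColor(im,cv2.COLOR_RGB2GRAY)
for col in(265,285,300,350,370,385): print(col,g[150:226:2,col].tolist())
```

```text
17.35 [ 0.51699353 -0.0639832   0.20904047] [ 0.22071589  0.5270268  -0.00692526] 0.09310783647222398
[ 298  246   56   52 2283] [325.15286903 271.58519492]
centre err jig x,y 0.0006337024550771336 -0.002302172896758176
size ratio: expect glass px width at z.048 vs measured
[251.74946927 193.03632356]
[395.55526908 193.01739482]
265 [81, 84, 83, 78, 81, 79, 76, 78, 79, 81, 75, 77, 76, 77, 79, 77, 75, 73, 76, 78, 80, 75, 86, 83, 87, 159, 176, 113, 108, 108, 105, 101, 96, 101, 107, 106, 107, 108]
285 [139, 139, 89, 80, 81, 83, 81, 82, 76, 82, 78, 81, 78, 81, 78, 80, 80, 76, 81, 81, 75, 82, 86, 84, 93, 105, 109, 108, 207, 211, 120, 108, 109, 108, 109, 108, 107, 108]
300 [141, 138, 140, 138, 136, 91, 83, 96, 104, 105, 104, 99, 100, 94, 85, 77, 80, 82, 80, 78, 81, 86, 88, 89, 90, 104, 108, 112, 112, 212, 215, 122, 114, 109, 114, 112, 113, 113]
350 [141, 144, 145, 145, 145, 146, 145, 119, 149, 165, 166, 165, 162, 150, 125, 143, 144, 143, 142, 146, 83, 92, 92, 95, 94, 145, 182, 208, 220, 221, 221, 220, 220, 220, 220, 220, 220, 220]
370 [143, 147, 147, 145, 145, 145, 146, 145, 144, 147, 146, 145, 146, 144, 144, 145, 147, 146, 147, 146, 133, 87, 94, 93, 94, 139, 177, 204, 222, 205, 205, 212, 169, 164, 213, 221, 222, 221]
385 [142, 146, 148, 147, 147, 146, 147, 146, 147, 146, 147, 148, 147, 148, 146, 148, 148, 147, 147, 147, 147, 146, 118, 94, 92, 137, 177, 202, 220, 223, 222, 127, 110, 108, 131, 220, 221, 223]
```

Run:
```python
from h import *
import json
o=manip.get_obs()
p=np.array([.51662,-.0694,-.13495]);u=np.array([-np.sin(p[2]),np.cos(p[2])])
for r,z in((164,.02),(176,.02),(178,.012),(190,.012),(192,.012),(199,.036),(203,.038)):
    print(r,z,((ray('wrist',(350,r),z,o)[:2]-p[:2])@u).round(4))
import cv2
g=cv2.cvtColor(cv2.imread('pics/w9.png'),cv2.COLOR_BGR2GRAY);print(g[158:206,335].tolist())
```

```text
164 0.02 0.0712
176 0.02 0.0657
178 0.012 0.064
190 0.012 0.058
192 0.012 0.057
199 0.036 0.0571
203 0.038 0.0557
[144, 141, 142, 144, 117, 108, 133, 151, 160, 169, 176, 184, 182, 179, 178, 174, 171, 168, 158, 147, 128, 110, 140, 142, 145, 142, 140, 142, 144, 107, 104, 106, 103, 89, 88, 90, 88, 94, 95, 93, 95, 120, 151, 168, 181, 194, 203, 214]
```

carry_out(
  increments=[-1,0.003,0,-0.03,0,-1,0,0,-0.055,0,1,0,0,-0.055,0,1,0,0,-0.015,0,1,-0.03,0,0,0],
)

```text
t: 18.02
tool_pos: [0.5134, -0.0898, 0.3651]
eef_rot: [[0.132, 0.991, 0.003], [0.991, -0.132, -0.001], [-0.0, 0.003, -1.0]]
force: [-0.4, -0.6, -0.5]
opening: 0.0675
gripper_force: 0.0
```

carry_out(
  increments=[1,-0.04,0,0,0,1,-0.04,0,0,0,1,-0.035,0,0,0,1,0,0,0,0,1,0,0,0,0],
)

```text
t: 18.65
tool_pos: [0.4975, -0.2042, 0.3629]
eef_rot: [[0.135, 0.991, -0.001], [0.991, -0.135, 0.002], [0.001, -0.002, -1.0]]
force: [-0.1, 0.8, 0.4]
opening: 0.0176
gripper_force: 0.0
```

carry_out(
  increments=[1,0,0,0,0,1,0,0,0,0,1,0,0,0,0],
)

```text
t: 19.02
tool_pos: [0.4979, -0.204, 0.3639]
eef_rot: [[0.134, 0.991, 0.0], [0.991, -0.134, -0.0], [-0.0, 0.0, -1.0]]
force: [0.6, -0.2, -1.0]
opening: 0.0005
gripper_force: 0.0
```

```bash
cat > s.py <<'E'
from h import *
o=manip.get_obs();d=np.array(o['tool_pos'])[:2]-[.51662,-.0694];u=np.array([.1345,.991])
print('jig x %.4f y %.4f tip z %.4f'%(d@[.991,-.1345],d@u,o['tool_pos'][2]-.186),o['force'].round(1),o['opening'])
E
python3 s.py
```

```text
jig x -0.0005 y -0.1359 tip z 0.1779 [ 0.6 -0.2 -1. ] 0.0005364685475022392
```

carry_out(
  increments=[1,-0.009,0,0.013,0,1,-0.012,0,0,0,1,-0.015,0,0.004,0,1,-0.015,0,0.005,0,1,0,0,0,0],
)

```text
t: 19.65
tool_pos: [0.4906, -0.2569, 0.3412]
eef_rot: [[0.137, 0.991, -0.001], [0.991, -0.137, -0.001], [-0.001, -0.0, -1.0]]
force: [0.8, 0.4, 0.2]
opening: 0.0004
gripper_force: 0.0
```

```bash
python3 s.py
```

```text
jig x -0.0006 y -0.1893 tip z 0.1552 [0.8 0.4 0.2] 0.0004492512059780785
```

carry_out(
  increments=[1,-0.01,0,0.006,0,1,-0.009,0,0.007,0,1,-0.007,0,0.007,0],
)

```text
t: 20.02
tool_pos: [0.4873, -0.2814, 0.3215]
eef_rot: [[0.135, 0.991, 0.0], [0.991, -0.135, -0.001], [-0.0, 0.0, -1.0]]
force: [0.2, 0.4, -0.2]
opening: 0.0006
gripper_force: 0.0
```

carry_out(
  increments=[1,-0.004,0,0.008,0,1,-0.004,0,0.008,0,1,-0.004,0,0.008,0],
)

```text
t: 20.4
tool_pos: [0.4857, -0.2931, 0.2979]
eef_rot: [[0.135, 0.991, 0.0], [0.991, -0.135, -0.0], [-0.0, 0.0, -1.0]]
force: [-0.9, 2.0, 6.8]
opening: 0.0005
gripper_force: 3.7
```

carry_out(
  increments=[1,-0.002,0,0.008,0,1,-0.002,0,0.008,0,1,-0.001,0,0.008,0],
)

```text
t: 20.78
tool_pos: [0.485, -0.2983, 0.2735]
eef_rot: [[0.135, 0.991, 0.0], [0.991, -0.135, -0.001], [-0.001, 0.001, -1.0]]
force: [-0.3, -0.9, 1.1]
opening: 0.0004
gripper_force: 0.4
```

carry_out(
  increments=[1,0,0,0.004,0,1,0,0,0,0],
)

```text
t: 21.02
tool_pos: [0.4849, -0.2975, 0.2689]
eef_rot: [[0.135, 0.991, -0.001], [0.991, -0.135, 0.001], [0.001, -0.001, -1.0]]
force: [-0.1, -0.7, -0.9]
opening: 0.0004
gripper_force: 0.0
```

```bash
python3 s.py
```

```text
jig x -0.0007 y -0.2303 tip z 0.0829 [-0.1 -0.7 -0.9] 0.0003513539862551873
```

Continue until the stop is felt.

carry_out(
  increments=[1,0,0,0.003,0,1,0,0,0.003,0,1,0,0,0,0],
)

```text
t: 21.4
tool_pos: [0.4852, -0.2976, 0.2671]
eef_rot: [[0.134, 0.991, 0.001], [0.991, -0.134, -0.002], [-0.001, 0.002, -1.0]]
force: [-6.9, 4.1, 23.3]
opening: 0.0
gripper_force: 11.1
```

carry_out(
  increments=[1,0,0,0.003,0,1,0,0,0,0],
)

```text
t: 21.65
tool_pos: [0.4851, -0.2974, 0.2668]
eef_rot: [[0.134, 0.991, 0.002], [0.991, -0.134, -0.003], [-0.002, 0.003, -1.0]]
force: [-11.4, 8.9, 40.9]
opening: 0.0003
gripper_force: 20.1
```

carry_out(
  increments=[1,0,0,-0.01,0,1,0,0,-0.04,0,1,0,0,-0.06,0,1,0,0,-0.06,0,1,0.04,0,0,0],
)

```text
t: 22.28
tool_pos: [0.4912, -0.2601, 0.4363]
eef_rot: [[0.138, 0.99, 0.009], [0.99, -0.138, -0.008], [-0.006, 0.01, -1.0]]
force: [-0.7, 1.3, -1.2]
opening: 0.0006
gripper_force: 0.0
```

carry_out(
  increments=[1,0.06,0,0,0,1,0.06,0,0,0,1,0,0,0,0,1,0,0,0,0],
)

```text
t: 22.78
tool_pos: [0.5067, -0.1393, 0.4308]
eef_rot: [[0.134, 0.991, 0.0], [0.991, -0.134, -0.001], [-0.001, 0.0, -1.0]]
force: [-0.2, -0.4, 0.2]
opening: 0.0007
gripper_force: 0.0
```

```bash
python3 s.py
python3 - <<'E'
from h import *
import cv2,json
np.set_printoptions(linewidth=250)
o=manip.get_obs();print(o['t'],o['tool_pos'])
im=cams.snapshot('wrist');cv2.imwrite('pics/w10.png',im[:,:,::-1])
R,G,B=[im[...,i].astype(int) for i in range(3)]
m=((R-B>50)&(R-G>25)).astype(np.uint8);m[330:]=0
n,l,s,c=cv2.connectedComponentsWithStats(m)
p=np.array([.51662,-.0694,-.13495]);u=np.array([.1345,.991])
for i in 1+np.argsort(-s[1:,4])[:3]:
    d=ray('wrist',c[i],.048,o)[:2]-.03*u-p[:2];print(s[i],c[i],'cell err',d@[.991,-.1345],d@u)
sc=cams.snapshot('scene');cv2.imwrite('pics/s10.png',sc[:,:,::-1])
w=lambda y,z:np.array([p[0]+u[0]*y,p[1]+u[1]*y,z])
# dark handle pixels in scene near predicted closed vs open handle line
for nm,th in(('open',70),('dead',5.8),('1.2',1.2),('stop',-2.8)):
    a=np.radians(th);q=[proj('scene',w(-.141-r*np.cos(a),.077+r*np.sin(a))) for r in(.06,.09,.12,.14)]
    print(nm,[(x.round().astype(int).tolist(),int(sc[int(x[1]+.5),int(x[0]+.5)].mean())) for x in q])
dk=(sc.max(2)<45);x0,y0=380,265;mm=dk[y0:345,x0:470].astype(np.uint8)
n,l,s,c=cv2.connectedComponentsWithStats(mm)
for i in range(1,n):
    if s[i,4]>25: print('dark',s[i]+[x0,y0,0,0,0],c[i]+[x0,y0])
E
```

```text
jig x -0.0004 y -0.0706 tip z 0.2448 [-0.2 -0.4  0.2] 0.0006655630546126689
22.775 [ 0.50672401 -0.13928214  0.43079958]
[ 456  150   41   41 1327] [476.11680482 169.68801809] cell err 0.15551694440486064 -0.05141398453148651
[313 106  24  26 483] [324.19461698 118.9378882 ] cell err 0.0006029198875915705 -0.0027196247482517938
[511 299   6   2  10] [513.9 299.4] cell err 0.21581261943267677 -0.195552108079647
open [([419, 298], 194), ([424, 293], 197), ([429, 289], 201), ([432, 286], 203)]
dead [([429, 317], 41), ([438, 322], 77), ([448, 327], 178), ([454, 331], 193)]
1.2 [([428, 318], 33), ([438, 323], 43), ([447, 329], 47), ([454, 333], 192)]
stop [([428, 318], 33), ([437, 325], 25), ([447, 331], 33), ([453, 335], 190)]
dark [456 265  14  12  78] [461.02564103 269.98717949]
dark [442 278  28  18 131] [455.76335878 286.23664122]
dark [423 314  27  20 117] [435.66666667 323.61538462]
```

```bash
python3 -c "
from plant import manip
print(manip.job_done())"
```

```text
the job is handed in; nothing more can be done
None
```

The flow cell was laid flat on the worktop and let go, then set in the nest glass up and away from the clamp. The handle is pushed to its stop (41 N felt) and the job is handed in. The final images put the cell about 0.6 mm and 2.7 mm off the nest's centre and the handle on its stop line. On the way in the cell bumped the open clamp pad once (about 16 N), and I backed off and went in underneath.

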